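# File the gel cassette in the slot ladder

### The arm

A 7-joint arm with a two-finger parallel gripper is mounted at the origin on the work surface. World frame = base frame: x ahead of the robot, y to its left, z up, the work surface at z = 0. Lengths are in m, angles in rad, forces in N, time in s.
With the tool pointing down it reaches from about 0.4 to 0.9 m from the base axis. Payload 5.5 kg.
Tool frame: the origin (TCP) lies at the very end of the fingers, on their centre line; the grasp point (between the pads) lies grip_depth behind it (grip_depth is the distance from the TCP to the grasp point, in m); z points along the fingers, y is the direction in which the jaws open and shut (so a half turn about z gives the same grasp; the last joint's range is limited). The gripper opens to 92 mm and grips with 3 to 60 N. Pads are 19 mm wide; open, the fingers measure 130 mm over their backs; the gripper's body (75 mm by 190 mm) begins 47 mm behind the grasp point.
Start: joints at [1.55, 0.501, -0.427, 1.55, 0.221, 1.138, -0.21], TCP at [0.182, -0.624, 0.227] pointing down, gripper open.
Joint ranges: [-2.88, 2.88], [-0.31, 2.03], [-1.54, 1.56], [0.2, 2.42], [-1.41, 4.55], [0.19, 2.02], [-2.57, 2.57]. Speed limits (rad/s): [2.57, 2.57, 3.14, 3.14, 3.14, 3.14, 3.14].

### API

Orientations are given as a unit quaternion [w, x, y, z].
In Python, from cell import sense, grab_frame, close_job, grip_depth gives the robot as it stands.
- The arm moves only by the tool servo_tool, never from a script. Its argument "motion" is one flat list of numbers, 5 for each row, row after row: the shift along the world's x, y, z in m, then the turn about the world's z in rad, then the opening, from 0 (shut) to 1 (fully open). A call has 1 to 12 rows; each row is the pose to reach, as a shift and turn from the pose commanded when the call began; what a row does not reach only later rows make up. A row lasts 1/12 s, in which the tool goes at most 41.7 mm and 7.16 degrees, less where a joint would pass 70% of its speed; a pose out of reach is approached as far as the arm can. A call with a gripper value outside its range is refused whole. The fingers move at their own pace and stop on an object; "grip_force" is the grip in N (left out, the last holds). Time passes only in rows, so rows that repeat a pose let the fingers close. It gives the time, the measured TCP pose, the force and the opening at its end, in the units of the state.
- sense(): the state, without advancing time (a new reading comes with each control period).
- grab_frame(name): name is "scene" or "top" or "wrist"; returns a dict with "pixels" (480x640x3 uint8, red, green, blue), "intrinsics" (3x3 intrinsics, pixels), "extrinsics" (4x4, takes a point from camera to world coordinates); the wrist camera has in their place "T_tool_cam" (4x4, takes a point from camera to tool coordinates, whose origin is the TCP and whose axes are the flange's). Camera axes: x right, y up, looking along -z (the intrinsics and any distortion apply to the point x, -y, -z); pixel columns grow to the right and rows downward; lengths in m; the calibration is good to about 2 mm. A picture is of the moment at which its call begins: read the wrist's pose just before it. There is no depth.
- close_job(): hands the job in, once; it reports no verdict.
The state is a dict: "t": time; "joint_pos": joint angles; "qd": joint speeds; "effort": joint torques, N m; "eef_pos": TCP position; "orientation": TCP orientation; "wrist_force": force on the tool from outside, world axes, zero at the start; "wrist_torque": the same for the moment, N m; "finger_gap": opening from 0.0 (shut) to 1.0 (fully open).
Only numpy, scipy, OpenCV 4.12 (cv2) and the standard library are available. Lean on these libraries where they do the work, as an engineer would, in place of code of your own. Each camera call takes 0.05 s, during which the arm holds its last target.

### The job

Take the gel cassette that hangs apart from the other two on the metal stand, and file it in the narrowest slot of the slot ladder that takes its tongue; only trying will tell which, and do not force it. Leave it there fully home with its panel down flush to the top of the ladder, upright, centred along the slot and let go, and leave the other two cassettes and the amber jar where they are.

Things in the scene. Friction and masses are not known exactly. Their poses are not given: they have to be found in the camera images.
- cassette_p_mid (a point): One of three grey gel cassettes, 80 to 170 g: upright panel 100 wide, 50 high, 10 mm thick (the grip), with a tongue 60 wide below its middle, nose half-round. The tongues are 8 thick and 44 long, 12 and 36, 16 and 28; one of each; which is which is not told: try. Point: panel centre, 25 mm above the panel's lower edge. x thickness, y width, z up; half-turn symmetric.
- cassette_q_mid (a point): One of three grey gel cassettes, 80 to 170 g: upright panel 100 wide, 50 high, 10 mm thick (the grip), with a tongue 60 wide below its middle, nose half-round. The tongues are 8 thick and 44 long, 12 and 36, 16 and 28; one of each; which is which is not told: try. Point: panel centre, 25 mm above the panel's lower edge. x thickness, y width, z up; half-turn symmetric.
- cassette_r_mid (a point): One of three grey gel cassettes, 80 to 170 g: upright panel 100 wide, 50 high, 10 mm thick (the grip), with a tongue 60 wide below its middle, nose half-round. The tongues are 8 thick and 44 long, 12 and 36, 16 and 28; one of each; which is which is not told: try. Point: panel centre, 25 mm above the panel's lower edge. x thickness, y width, z up; half-turn symmetric.
- slot_1 (a point): Slot 1 of 5 in the slot ladder, 6 mm wide, the narrowest, too narrow for all three cassettes; 48 mm deep, 70 mm long, no chamfer, open at both ends. Point: centre of its mouth, level with the ladder's top. x along the ladder towards wider slots, y along the slot, z up.
- slot_2 (a point): Slot 2 of 5 in the slot ladder, 10 mm wide; 44 mm deep, 70 mm long, no chamfer, open at both ends. Point: centre of its mouth, level with the ladder's top. x along the ladder towards wider slots, y along the slot, z up.
- slot_3 (a point): Slot 3 of 5 in the slot ladder, 14 mm wide; 36 mm deep, 70 mm long, no chamfer, open at both ends. Point: centre of its mouth, level with the ladder's top. x along the ladder towards wider slots, y along the slot, z up.
- slot_4 (a point): Slot 4 of 5 in the slot ladder, 18 mm wide; 28 mm deep, 70 mm long, no chamfer, open at both ends. Point: centre of its mouth, level with the ladder's top. x along the ladder towards wider slots, y along the slot, z up.
- slot_5 (a point): Slot 5 of 5 in the slot ladder, 22 mm wide, the widest; 20 mm deep, 70 mm long, no chamfer, open at both ends. Point: centre of its mouth, level with the ladder's top. x along the ladder towards wider slots, y along the slot, z up.
- ladder: The slot ladder, fixed: white walls 12 mm thick, 142 mm long in all, 70 wide, 54 high, on a grey base. Origin: centre of its underside; axes as the slots. In its own slot a cassette has 2 mm play across and goes down until the panel's lower edge is flush with the ladder's top; a narrower slot stops its nose within 4 mm; a wider one is loose, too shallow, and leaves it 8 mm or more proud.
- solo_place (a point): Place on the fixed metal stand (base 200 x 110 mm) where one cassette hangs apart; point: its panel centre. It hangs by its shoulders on two posts 54 mm high, 86 mm apart, between cheeks 14 mm high with 12 mm for the panel; tongue free. Lift straight up over 20 mm to free it. x points to the other two places, 95 and 140 mm away; y: cassette width.
- reagent_mid (a point): Bystander: an amber jar, 48 mm across, 85 mm tall, standing loose on the bench between stand and ladder; the point is half-way up.

How it is judged:
On the way:
1. a cassette is lifted off the stand (distance of any of cassette_p_mid, cassette_q_mid, cassette_r_mid from where it was at the start of the episode above 0.06 m), for 0.1 s.
At the end, for the whole second after the job is handed in: The cassette that hung apart is let go in the one slot that lets it down flush: panel's lower edge within 3.5 mm of the ladder's top, centred along the slot within 15 mm, upright and in line with the slot within 0.12 rad; the other two hang within 30 mm of where they were (((x of cassette_p_mid in the frame of ladder between -0.071 and 0.071 m and y of cassette_p_mid in the frame of ladder between -0.015 and 0.015 m and z of cassette_p_mid in the frame of ladder below 0.0825 m and angle between cassette_p_mid's own z axis and vertical below 0.12 rad and angle between the x axis of cassette_p_mid and the x axis of ladder, either way round below 0.12 rad and distance of each of cassette_q_mid, cassette_r_mid from where it was at the start of the episode below 0.03 m and horizontal distance between each of cassette_q_mid, cassette_r_mid and solo_place above 0.05 m) or (x of cassette_q_mid in the frame of ladder between -0.071 and 0.071 m and y of cassette_q_mid in the frame of ladder between -0.015 and 0.015 m and z of cassette_q_mid in the frame of ladder below 0.0825 m and angle between cassette_q_mid's own z axis and vertical below 0.12 rad and angle between the x axis of cassette_q_mid and the x axis of ladder, either way round below 0.12 rad and distance of each of cassette_p_mid, cassette_r_mid from where it was at the start of the episode below 0.03 m and horizontal distance between each of cassette_p_mid, cassette_r_mid and solo_place above 0.05 m) or (x of cassette_r_mid in the frame of ladder between -0.071 and 0.071 m and y of cassette_r_mid in the frame of ladder between -0.015 and 0.015 m and z of cassette_r_mid in the frame of ladder below 0.0825 m and angle between cassette_r_mid's own z axis and vertical below 0.12 rad and angle between the x axis of cassette_r_mid and the x axis of ladder, either way round below 0.12 rad and distance of each of cassette_p_mid, cassette_q_mid from where it was at the start of the episode below 0.03 m and horizontal distance between each of cassette_p_mid, cassette_q_mid and solo_place above 0.05 m))); the robot touches nothing.
It fails at once if more than one cassette moved by over 30 mm (distance of each of cassette_p_mid, cassette_q_mid from where it was at the start of the episode above 0.03 m or distance of each of cassette_p_mid, cassette_r_mid from where it was at the start of the episode above 0.03 m or distance of each of cassette_q_mid, cassette_r_mid from where it was at the start of the episode above 0.03 m).
It fails at once if the ladder pressed with over 60 N (contact force between ladder and anything else above 60 N).
It fails at once if the amber jar pushed by over 40 mm (distance of reagent_mid from where it was at the start of the episode above 0.04 m).
It also fails if it takes over 51 s, if anything falls off the work surface, if the arm or the gripper's body presses on something with over 40 N, if the wrist force passes 120 N, or if a joint passes its speed limit or range.

## Working session

There is one attempt and no reset: what is moved stays moved. The work goes in short steps, Python scripts to look and compute and a tool call to move; the robot and the scene stay as the last step left them, time stands still between calls to the robot, and variables do not carry over. Pictures are saved under pics/ and viewed, and the job is handed in when it is done.

Besides the shell and the picture viewer there is one more tool, called after "Request:" in YAML: its name, and indented under it one key for each argument. servo_tool: Moves the arm, as the interface text tells. Its arguments: {"type":"object","properties":{"motion":{"type":"array"},"grip_force":{"type":"number"}},"required":["motion"]}

```bash
ls; mkdir -p pics; python3 - <<'E'
from cell import sense, grab_frame, grip_depth
import cv2
print(grip_depth); s=sense(); print(s)
for n in("scene","top"):
    f=grab_frame(n); cv2.imwrite(f"pics/{n}0.png",f["pixels"][:,:,::-1]); print(n,f["intrinsics"],f["extrinsics"],[k for k in f])
E
```

```text
pics
0.0188
{'t': 0.0, 'joint_pos': array([ 1.55018811,  0.50184552, -0.42678081,  1.55146229,  0.2207802 ,
        1.13827274, -0.21028764]), 'qd': array([-9.04825513e-04, -8.36211011e-04,  4.49358455e-04,  5.71825729e-04,
       -1.59228983e-06,  3.17486377e-04,  4.40871255e-04]), 'effort': array([ 6.79710411e-04, -5.66600060e+01, -5.81635594e+00, -2.79117125e+01,
       -6.89349859e-02,  3.08856647e-02,  1.90460523e-04]), 'eef_pos': array([ 0.18177217, -0.62333588,  0.22567377]), 'orientation': array([-9.63746107e-04,  9.89944339e-01,  1.41454122e-01, -9.60048839e-05]), 'wrist_force': array([0.07578632, 0.54982474, 0.67131152]), 'wrist_torque': array([ 0.04379666,  0.0176158 , -0.06277974]), 'finger_gap': 1.0019752054626774}
scene [[504.54283629   0.         317.45036564]
 [  0.         504.54283629 231.73911324]
 [  0.           0.           1.        ]] [[ 0.27685642 -0.7209857   0.63524023  1.06545903]
 [ 0.96081747  0.19847087 -0.19349188 -0.18704943]
 [ 0.0134282   0.66391938  0.74768359  0.62844709]
 [ 0.          0.          0.          1.        ]] ['pixels', 'intrinsics', 'extrinsics']
top [[507.49333607   0.         310.90049377]
 [  0.         507.49333607 236.40545983]
 [  0.           0.           1.        ]] [[-0.11746039  0.96414626 -0.23796018  0.41609114]
 [-0.99307515 -0.114567    0.02600284 -0.04312504]
 [-0.00219184  0.23936665  0.97092678  0.87017135]
 [ 0.          0.          0.          1.        ]] ['pixels', 'intrinsics', 'extrinsics']
```

View pics/scene0.png

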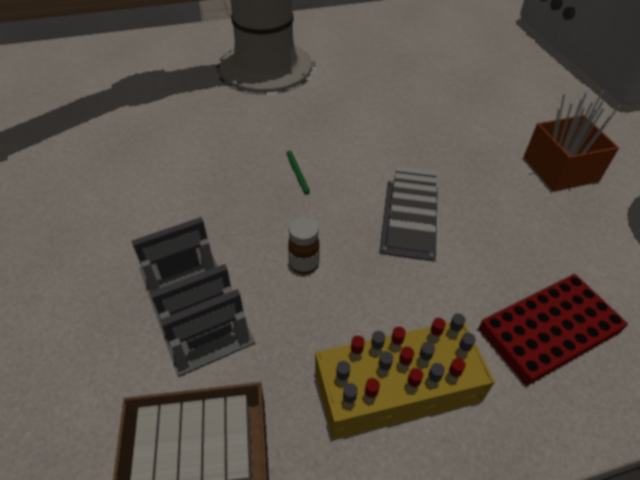

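View pics/top0.png

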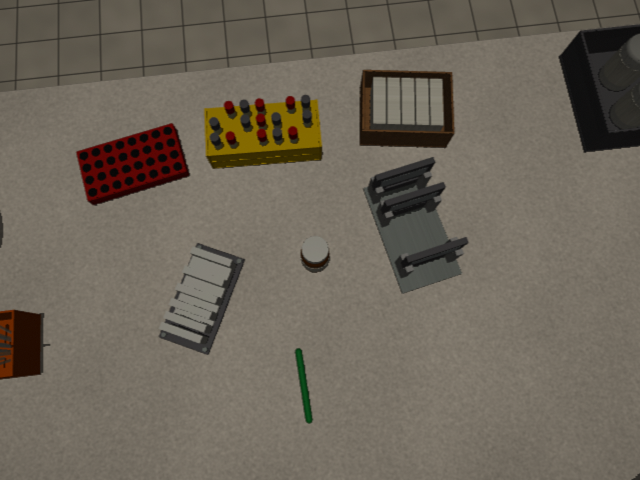

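The scene view shows the solo cassette at about (170,240), the jar at (304,245) and the ladder at (412,213). In the top view they are at (435,252), (315,253) and (203,297). I'll zoom in.

```bash
cat > h.py <<'E'
import numpy as np, cv2
from cell import sense, grab_frame, grip_depth
from scipy.spatial.transform import Rotation as R
def T_of(s):
    q=s["orientation"]; T=np.eye(4); T[:3,:3]=R.from_quat([q[1],q[2],q[3],q[0]]).as_matrix(); T[:3,3]=s["eef_pos"]; return T
def frame(n):
    s=sense(); f=grab_frame(n)
    X=f["extrinsics"] if n!="wrist" else T_of(s)@f["T_tool_cam"]
    return f["pixels"][:,:,::-1].copy(),f["intrinsics"],X
def ray(K,X,p):
    d=np.array([(p[0]-K[0,2])/K[0,0],-(p[1]-K[1,2])/K[1,1],-1]); d=X[:3,:3]@d
    return X[:3,3],d/np.linalg.norm(d)
def onz(K,X,p,z):
    o,d=ray(K,X,p); return o+d*(z-o[2])/d[2]
def tri(r1,r2):
    A=np.zeros((3,3));b=np.zeros(3)
    for o,d in(r1,r2):
        P=np.eye(3)-np.outer(d,d);A+=P;b+=P@o
    x=np.linalg.solve(A,b); return x,[np.linalg.norm((np.eye(3)-np.outer(d,d))@(x-o)) for o,d in(r1,r2)]
def proj(K,X,w):
    c=np.linalg.inv(X)@np.append(w,1); return K[0,0]*c[0]/-c[2]+K[0,2], K[1,1]*-c[1]/-c[2]+K[1,2]
def crop(img,x0,y0,x1,y1,k,name):
    c=cv2.resize(img[y0:y1,x0:x1],None,fx=k,fy=k,interpolation=cv2.INTER_CUBIC)
    c=np.clip(c.astype(float)*1.6,0,255).astype(np.uint8)
    for x in range((x0//20+1)*20,x1,20): cv2.line(c,((x-x0)*k,0),((x-x0)*k,6),(0,255,0),1); cv2.putText(c,str(x),((x-x0)*k-10,16),0,.35,(0,255,0),1)
    for y in range((y0//20+1)*20,y1,20): cv2.line(c,(0,(y-y0)*k),(6,(y-y0)*k),(0,255,0),1); cv2.putText(c,str(y),(8,(y-y0)*k+4),0,.35,(0,255,0),1)
    cv2.imwrite(name,c)
E
python3 - <<'E'
from h import *
s=cv2.imread("pics/scene0.png");t=cv2.imread("pics/top0.png")
crop(t,350,150,480,300,4,"pics/a1.png");crop(t,150,235,260,360,4,"pics/a2.png")
crop(s,120,200,270,380,3,"pics/a3.png");crop(s,370,160,450,265,5,"pics/a4.png")
E
```

```text
(no output)
```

View pics/a1.png

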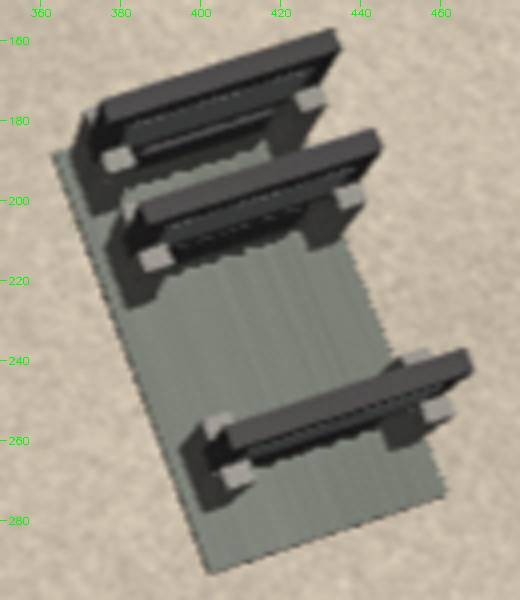

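View pics/a2.png

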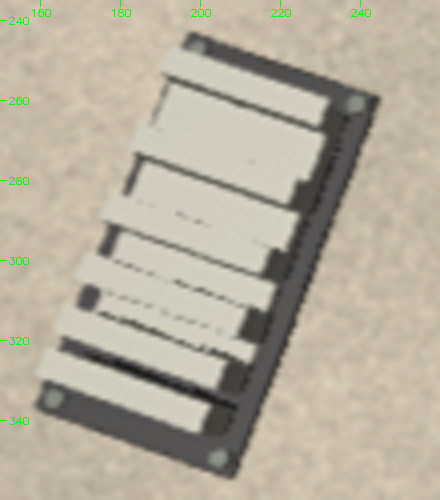

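View pics/a3.png

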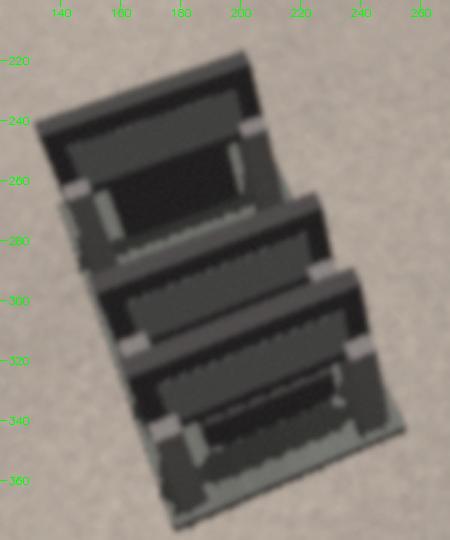

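View pics/a4.png

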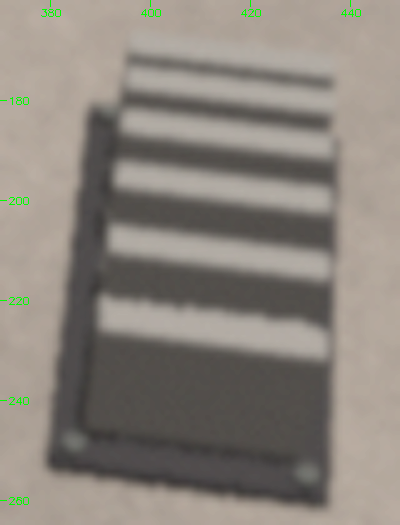

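The crops show the corners of the panel tops and the ladder walls. I'll triangulate them from the two views.

```bash
python3 - <<'E'
from h import *
np.set_printoptions(precision=4,suppress=True)
_,Kt,Xt=frame("top");_,Ks,Xs=frame("scene")
def tt(n,a,b): x,e=tri(ray(Kt,Xt,a),ray(Ks,Xs,b)); print(n,x,np.round(e,4)); return x
# solo: ends of top face (mid of thickness); top view left end vs scene: top image x ~ -y
a=tt("solo L",(407.5,259.5),(202.2,219.8)); b=tt("solo R",(467.5,240.2),(133.3,243.5))
a2=tt("swap",(407.5,259.5),(133.3,243.5))
d=b-a;print("mid",(a+b)/2,"len",np.linalg.norm(d),"ang",np.arctan2(d[1],d[0]))
# ladder top corners, z=.054
for n,p in dict(wl=(193,246),wr=(233,259.5),nl=(159.3,329),nr=(200.8,343)).items(): print(n,onz(Kt,Xt,p,.054))
# scene wide end top corner outer edge
for n,p in dict(wl=(436,232),wr=(389.5,226)).items(): print("scene",n,onz(Ks,Xs,p,.054))
j=onz(Kt,Xt,(315,245),.085);print("jar",j)
for n,p in dict(a=(435,200-.0),).items():pass
# neighbour panel mid
print("nb", tt("q",(413.5,191.5),(194.5,278)))
E
```

```text
solo L [ 0.5509 -0.2049  0.1008] [0.0026 0.0026]
solo R [ 0.57   -0.3016  0.1009] [0.0034 0.0034]
swap [ 0.5565 -0.2582  0.0757] [0.0443 0.0443]
mid [ 0.5604 -0.2532  0.1008] len 0.09861051446574931 ang -1.3764871361873714
wl [0.6229 0.1301 0.054 ]
wr [0.5925 0.0663 0.054 ]
nl [0.4943 0.1916 0.054 ]
nr [0.4648 0.1276 0.054 ]
scene wl [0.626  0.1362 0.054 ]
scene wr [0.5955 0.072  0.054 ]
jar [ 0.5938 -0.069   0.085 ]
q [ 0.6566 -0.2288  0.1086] [0.0041 0.0041]
nb [ 0.6566 -0.2288  0.1086]
```

Request:
servo_tool:
  motion: [0.03,0.03,0,0.12,1,0.06,0.06,0,0.24,1,0.09,0.09,0,0.36,1,0.12,0.12,0,0.48,1,0.15,0.15,0,0.6,1,0.18,0.18,0,0.72,1,0.21,0.21,0,0.84,1,0.24,0.24,0,0.96,1,0.27,0.27,0,1.08,1,0.3,0.3,0,1.2,1,0.33,0.33,0,1.32,1,0.355,0.35,0,1.42,1]

```text
t: 1.2
eef_pos: [0.5379, -0.2719, 0.2268]
orientation: [-0.0, 0.656, 0.755, -0.0]
wrist_force: [0.0, 0.2, -0.1]
finger_gap: 1.001
```

Request:
servo_tool:
  motion: [0.015,0.015,0,0.05,1,0.023,0.02,0,0.06,1,0.023,0.02,0,0.06,1,0.023,0.02,0,0.06,1]

```text
t: 1.53
eef_pos: [0.5593, -0.2551, 0.2262]
orientation: [-0.0, 0.636, 0.771, -0.001]
wrist_force: [0.5, -0.4, 0.2]
finger_gap: 1.0
```

```bash
python3 - <<'E'
from h import *
np.set_printoptions(precision=4,suppress=True)
s=sense();print(s["t"],s["eef_pos"],s["orientation"],s["joint_pos"])
i,K,X=frame("wrist");cv2.imwrite("pics/w1.png",i);print(K,X)
E
```

```text
1.5333 [ 0.5593 -0.2551  0.2262] [-0.0004  0.6364  0.7713 -0.0006] [ 0.9944  0.542  -0.8507  1.6339  0.436   1.1677  0.2307]
[[354.5029   0.     317.9857]
 [  0.     354.5029 239.9959]
 [  0.       0.       1.    ]] [[ 0.9816 -0.1846 -0.048   0.5452]
 [ 0.1907  0.9474  0.2571 -0.1866]
 [-0.002  -0.2615  0.9652  0.3861]
 [ 0.      0.      0.      1.    ]]
```

View pics/w1.png

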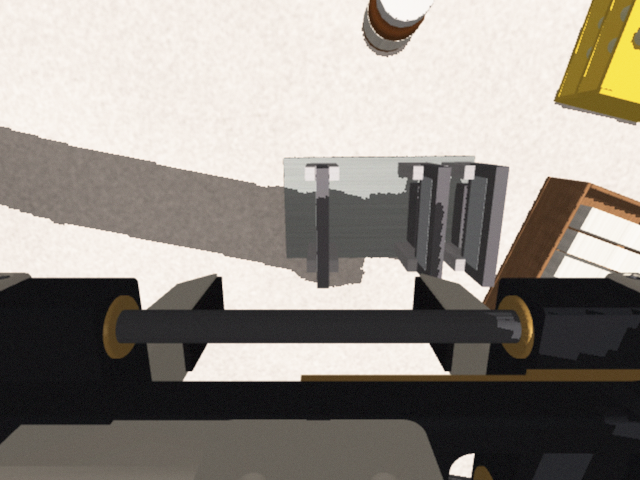

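The wrist view shows the solo panel edge-on, with its top running from (322,167) to (322,287), the tongue hidden, and the other two cassettes to the right. I'll cast these pixels onto the panel-top plane.

```bash
python3 - <<'E'
from h import *
np.set_printoptions(precision=4,suppress=True)
i=cv2.imread("pics/w1.png");crop(i,270,140,400,300,4,"pics/w1c.png")
s=sense();K=np.array([[354.5029,0,317.9857],[0,354.5029,239.9959],[0,0,1]]);X=T_of(s)@grab_frame("wrist")["T_tool_cam"]
for z in(.104,.108,.112):
  a=onz(K,X,(322.3,166.5),z);b=onz(K,X,(322.3,287),z);d=a-b
  print(z,a,b,(a+b)/2,np.linalg.norm(d),np.arctan2(d[1],d[0])-np.pi/2)
E
```

```text
0.104 [ 0.5505 -0.2039  0.104 ] [ 0.57   -0.3031  0.104 ] [ 0.5602 -0.2535  0.104 ] 0.10107738583371041 0.19340861311378998
0.108 [ 0.5504 -0.2036  0.108 ] [ 0.5696 -0.3014  0.108 ] [ 0.56   -0.2525  0.108 ] 0.09964383224911562 0.1934086131137902
0.112 [ 0.5504 -0.2034  0.112 ] [ 0.5692 -0.2998  0.112 ] [ 0.5598 -0.2516  0.112 ] 0.09821027866452087 0.1934086131137902
```

View pics/w1c.png

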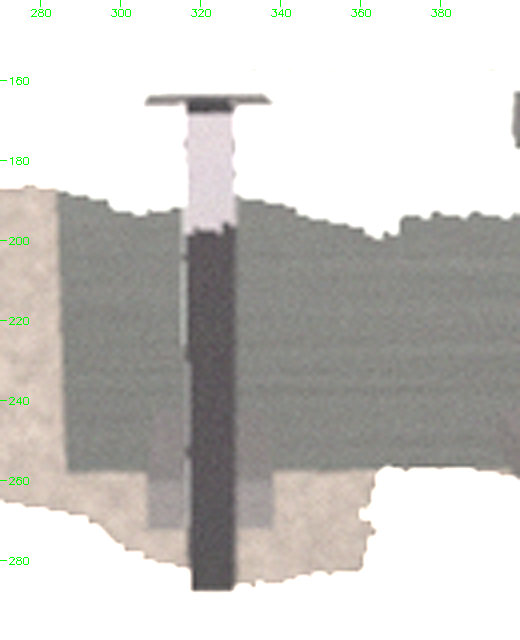

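Request:
servo_tool:
  motion: [0.001,0.002,-0.03,0.002,0.6,0.001,0.002,-0.06,0.002,0.5,0.001,0.002,-0.09,0.002,0.45,0.001,0.002,-0.12,0.002,0.45,0.001,0.002,-0.145,0.002,0.45,0.001,0.002,-0.154,0.002,0.45,0.001,0.002,-0.154,0.002,0.45]
  grip_force: 30

```text
t: 2.22
eef_pos: [0.5579, -0.2534, 0.0703]
orientation: [-0.002, 0.636, 0.772, -0.001]
wrist_force: [-0.0, -0.3, 0.1]
finger_gap: 0.543
```

```bash
python3 - <<'E'
from h import *
s=sense();print(s["t"],s["eef_pos"],s["finger_gap"],s["wrist_force"])
i,K,X=frame("wrist");crop(i,160,120,480,480,2,"pics/w2.png")
i,K,X=frame("scene");crop(i,60,150,300,400,3,"pics/s2.png")
E
```

```text
2.2167 [ 0.55793143 -0.25342857  0.07025297] 0.5428511283720392 [-0.03739532 -0.26552343  0.11825874]
```

View pics/w2.png

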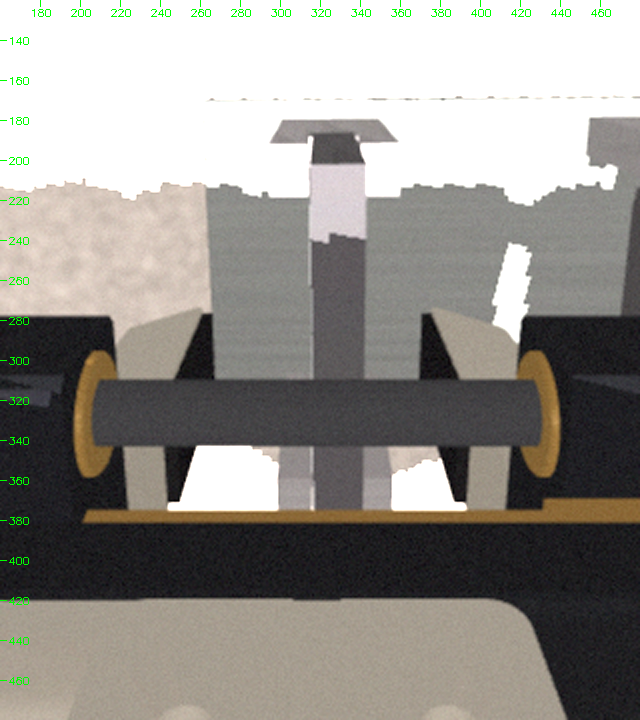

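View pics/s2.png

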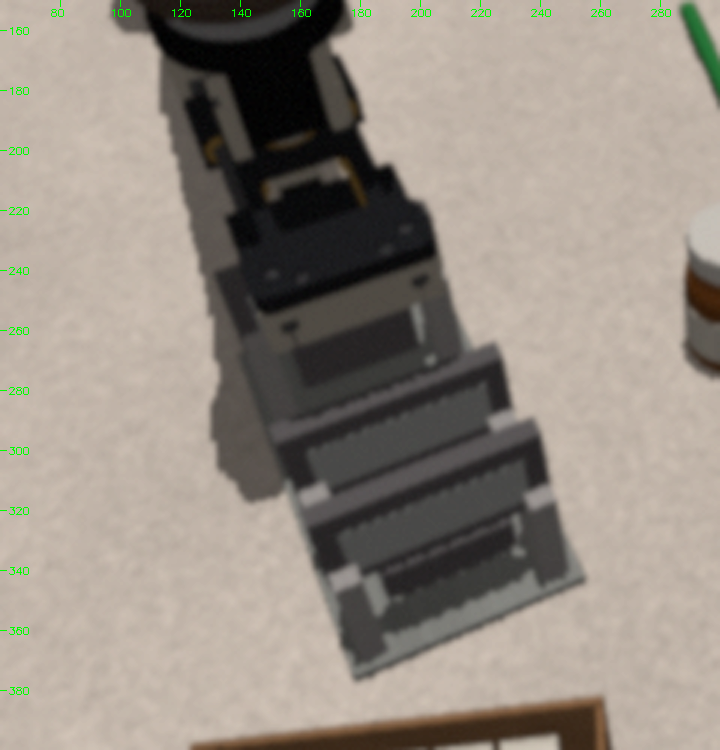

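Request:
servo_tool:
  motion: [0.001,0,0,0,0.4,0.001,0,0,0,0.4,0.001,0,0,0,0.4]

```text
t: 2.57
eef_pos: [0.5631, -0.2525, 0.0744]
orientation: [0.001, 0.635, 0.773, 0.0]
wrist_force: [0.0, -0.0, -1.2]
finger_gap: 0.402
```

```bash
python3 - <<'E'
from h import *
s=sense();print(s["t"],s["eef_pos"],s["finger_gap"],s["wrist_force"])
i,K,X=frame("wrist");crop(i,160,120,480,480,2,"pics/w3.png");print(X)
E
```

```text
2.5667 [ 0.56310714 -0.25251667  0.07438967] 0.4021444710710285 [ 0.01932137 -0.01245959 -1.22201262]
[[ 0.98094288 -0.18708578 -0.05244025  0.54817321]
 [ 0.19429117  0.94648297  0.2577226  -0.18399283]
 [ 0.00141757 -0.26299982  0.96479484  0.23415746]
 [ 0.          0.          0.          1.        ]]
```

View pics/w3.png

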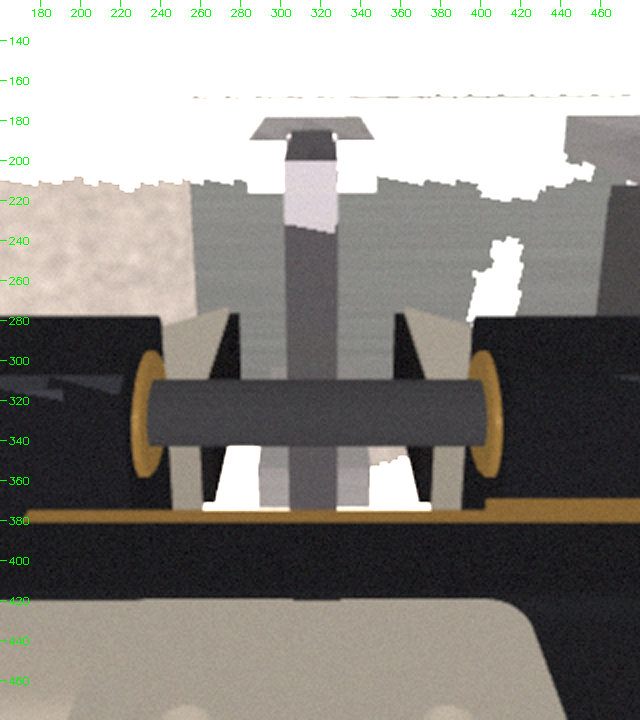

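Request:
servo_tool:
  motion: [-0.0005,0,-0.002,0,0.3,-0.0005,0,-0.002,0,0.2,-0.0005,0,-0.002,0,0.1,-0.0005,0,-0.002,0,0,-0.0005,0,-0.002,0,0,-0.0005,0,-0.002,0,0,-0.0005,0,-0.002,0,0]
  grip_force: 30

```text
t: 3.2
eef_pos: [0.5615, -0.2519, 0.0707]
orientation: [-0.0, 0.635, 0.773, 0.0]
wrist_force: [-0.0, 0.1, -0.9]
finger_gap: 0.109
```

Request:
servo_tool:
  motion: [0,0,0.01,0,0,0,0,0.03,0,0,0,0,0.06,0,0,0,0,0.09,0,0,0,0,0.12,0,0,0,0,0.14,0,0,0,0,0.14,0,0,0,0,0.14,0,0]

```text
t: 3.87
eef_pos: [0.5621, -0.2523, 0.2124]
orientation: [0.001, 0.635, 0.773, 0.0]
wrist_force: [-0.5, -0.0, -1.1]
finger_gap: 0.107
```

```bash
python3 - <<'E'
from h import *
s=sense();print(s["t"],s["eef_pos"],s["orientation"],s["finger_gap"],s["wrist_force"])
i,K,X=frame("wrist");cv2.imwrite("pics/w4.png",i)
i,K,X=frame("scene");crop(i,60,100,300,360,3,"pics/s4.png")
E
```

```text
3.8667 [ 0.56209382 -0.25227866  0.21244494] [1.35709413e-03 6.34966198e-01 7.72538727e-01 1.34011919e-05] 0.10730120709430917 [-0.50445188 -0.03051343 -1.06826495]
```

View pics/w4.png

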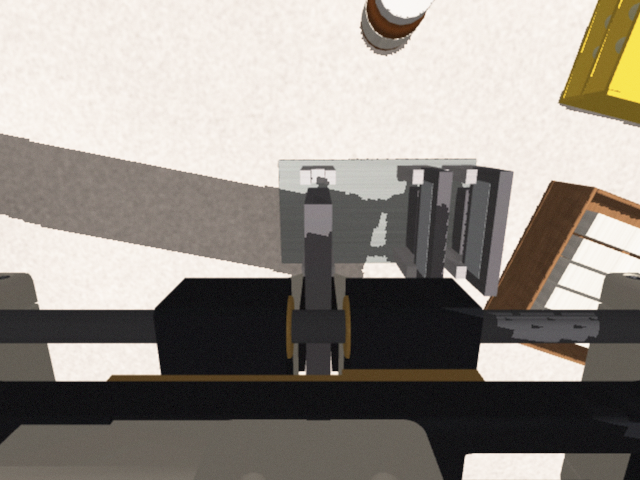

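View pics/s4.png

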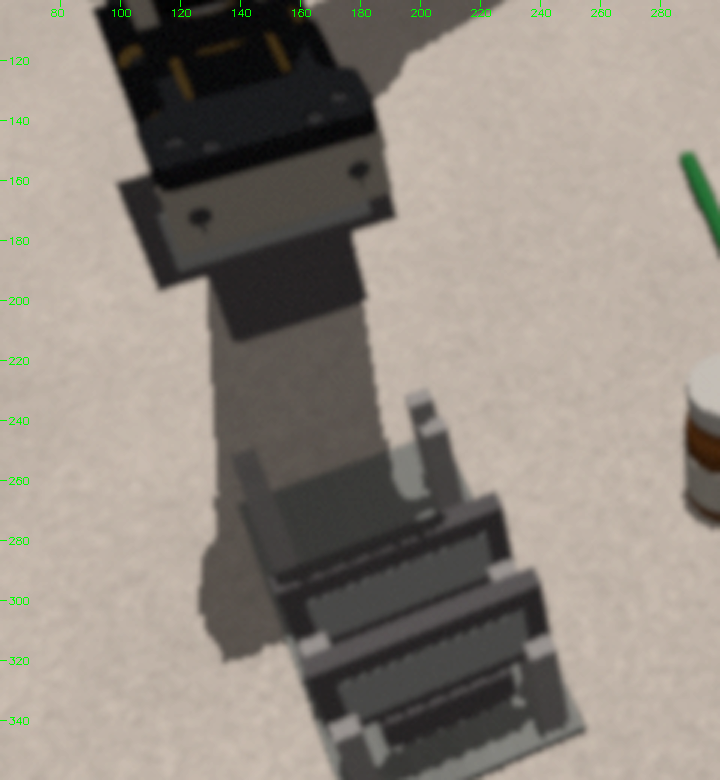

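The cassette is lifted and the other two still hang in place. In the scene crop the tongue's bottom edge runs from (237,342) to (365,298), so I'll estimate the tongue length from it.

```bash
python3 - <<'E'
from h import *
np.set_printoptions(precision=1,suppress=True)
s=sense();f=grab_frame("scene");K,X=f["intrinsics"],f["extrinsics"]
yaw=.194;n=np.array([np.cos(yaw),np.sin(yaw),0]);w=np.array([-np.sin(yaw),np.cos(yaw),0])
c=np.array([.562,-.2523,.2124-.0165])
cc=lambda p:np.array([(p[0]-60)*3,(p[1]-100)*3])
for nm,v in (("shoulder L",c-.05*w+.005*n),("shoulder R",c+.05*w+.005*n),("panel top L",c-.05*w+np.array([0,0,.05])+.005*n)): print(nm,cc(proj(K,X,v)))
for L,t in((.044,8),(.036,12),(.028,16)):
    r=t/2000
    print(t,[cc(proj(K,X,c+sg*.03*w+n*r*.8+np.array([0,0,-L+r*.4]))) for sg in(-1,1)])
E
```

```text
shoulder L [153.9 289.3]
shoulder R [393.2 215.9]
panel top L [115.4 195. ]
8 [array([229.1, 342.8]), array([364.9, 299. ])]
12 [array([224.7, 330.9]), array([362.2, 287. ])]
16 [array([220.3, 318.8]), array([359.4, 274.7])]
```

Observed edge matches the 44 mm (8 mm thick) tongue, so slot 2 is expected and will be tried first. I'll move to a viewpoint short of the ladder.

Request:
servo_tool:
  motion: [-0.005,0.015,0,-0.05,0,-0.013,0.045,0,-0.12,0,-0.022,0.08,0,-0.2,0,-0.032,0.115,0,-0.28,0,-0.042,0.15,0,-0.36,0,-0.052,0.185,0,-0.44,0,-0.06,0.215,0,-0.52,0,-0.068,0.24,0,-0.59,0,-0.072,0.256,0,-0.63,0,-0.074,0.264,0,-0.642,0,-0.074,0.264,0,-0.642,0,-0.074,0.264,0,-0.642,0]

```text
t: 5.02
eef_pos: [0.4868, 0.0121, 0.2099]
orientation: [-0.0, 0.846, 0.534, -0.001]
wrist_force: [0.2, -0.0, -1.2]
finger_gap: 0.11
```

Request:
servo_tool:
  motion: [0,0,0,0,0,0,0,0,0,0,0,0,0,0,0]

```text
t: 5.27
eef_pos: [0.4876, 0.0109, 0.2104]
orientation: [-0.0, 0.847, 0.532, -0.0]
wrist_force: [0.4, 0.5, -0.7]
finger_gap: 0.106
```

```bash
python3 - <<'E'
from h import *
np.set_printoptions(precision=5,suppress=True)
s=sense();print(s["t"],s["eef_pos"],s["orientation"],s["finger_gap"],s["wrist_force"],s["qd"])
i,K,X=frame("wrist");cv2.imwrite("pics/w5.png",i);np.savez("w5.npz",K=K,X=X)
E
```

```text
5.2667 [0.4876  0.01095 0.21038] [-0.00026  0.84668  0.5321  -0.00019] 0.10574958465974965 [ 0.38166  0.52507 -0.71023] [ 0.00026 -0.00119 -0.00632 -0.00195 -0.00229 -0.00061 -0.0026 ]
```

View pics/w5.png

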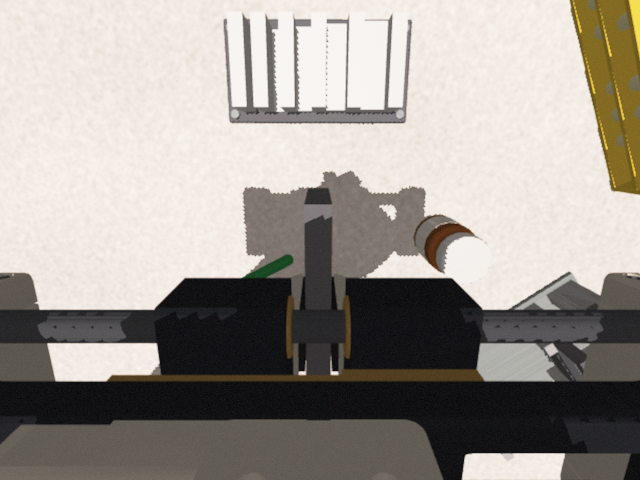

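The wrist view shows the ladder nearly square to the gripper, from about (228,12) to (410,120), with the narrow slots on the left. I'll crop it without brightening.

```bash
python3 - <<'E'
from h import *
i=cv2.imread("pics/w5.png");g=np.clip((i.astype(float)-150)*2.2,0,255).astype(np.uint8)
c=cv2.resize(g[0:130,215:420],None,fx=3.8,fy=3.8,interpolation=cv2.INTER_NEAREST)
for x in range(220,420,10): cv2.putText(c,str(x),(int((x-215)*3.8),490),0,.3,(0,0,255),1)
cv2.imwrite("pics/w5c.png",c)
gr=cv2.cvtColor(i,cv2.COLOR_BGR2GRAY)
for y in(30,60,90,103): print(y,' '.join(f"{v}" for v in gr[y,224:414]))
print('col', gr[5:125,262])
E
```

```text
30 133 121 138 202 239 244 245 245 244 245 244 245 245 245 244 245 244 244 229 151 102 103 105 100 98 104 210 244 245 245 245 245 245 245 245 245 245 244 246 244 246 218 123 97 105 102 103 128 222 245 245 245 245 244 245 245 246 245 245 245 245 245 244 246 245 246 245 246 245 210 102 108 122 183 236 246 245 245 246 245 246 246 246 246 245 245 246 245 245 246 246 246 245 246 246 245 246 245 246 245 245 242 204 134 216 246 245 246 244 245 245 245 245 245 245 245 245 245 245 245 246 244 220 131 146 226 245 245 246 245 244 245 245 245 245 244 244 245 245 245 245 245 244 244 244 245 245 245 245 245 245 243 245 244 244 245 245 244 244 244 245 245 244 218 129 109 109 159 228 244 245 244 244 244 244 244 243 244 244 244 244 244 240 215 156 135 112 199 235 236
60 238 211 136 121 126 216 245 245 244 244 245 245 244 245 245 245 245 244 245 245 207 104 100 102 102 101 105 172 234 245 244 245 246 245 246 245 245 245 246 244 245 246 219 125 103 105 103 105 108 124 133 217 246 245 245 245 245 246 244 245 246 246 246 245 245 245 245 245 245 230 154 105 119 131 186 235 246 245 246 245 245 246 245 245 
[... 1742 characters left out ...]
 245 245 245 245 245 245 246 245 245 245 245 245 246 245 245 245 244 245 245 245 244 237 183 111 109 136 220 245 244 244 245 244 244 245 244 243 243 245 243 244 223 148 127 117 157 219 231 233 230 232 233 235
col [235 235 234 235 235 237 240 244 245 244 245 245 245 244 245 245 245 245
 245 244 245 245 245 245 245 246 245 245 246 245 245 245 246 244 245 245
 245 245 245 245 246 244 245 245 245 244 245 245 246 245 245 246 246 245
 245 246 245 245 246 245 245 246 246 245 245 245 245 245 244 245 246 245
 245 245 245 245 245 245 245 246 245 246 245 246 245 245 245 245 245 246
 245 246 245 245 245 246 245 245 246 245 246 230 154 102 101 107 109 125
 130 130 131 127 131 127 128 129 113 102 195 237]
```

View pics/w5c.png

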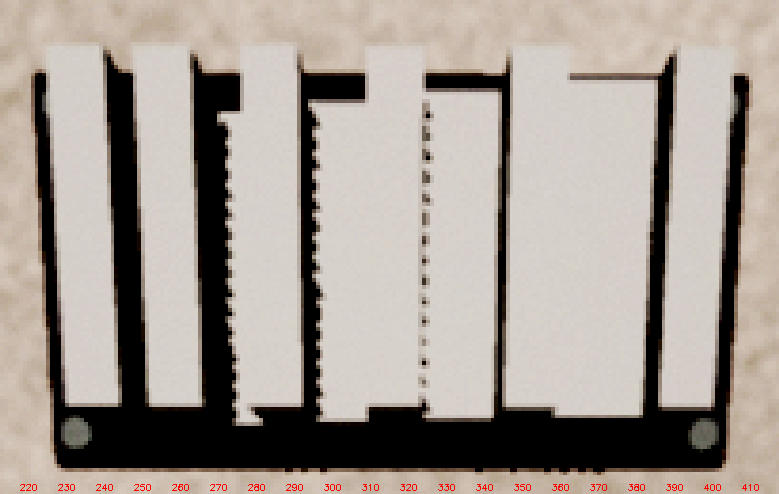

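```bash
cat > lad.py <<'E'
from h import *
from scipy.optimize import least_squares
def fit(img,K,X,edges,ends,z=.054):
    """edges: list of (ladder_x, col at row 60, polarity +1 dark->bright); ends: (ladder y, col, row, pol down)"""
    g=cv2.cvtColor(img,cv2.COLOR_BGR2GRAY).astype(float); P=[]
    for lx,cols,pol in edges:
        for (y,c0) in cols:
            best=None
            for c in range(int(c0)-5,int(c0)+6):
                a,b=g[y,c],g[y,c+1]
                if pol*(b-a)>0 and (a-185)*(b-185)<=0:
                    s=c+(185-a)/(b-a)
                    if best is None or abs(s-c0)<abs(best-c0): best=s
            if best is not None: P.append((0,lx,onz(K,X,(best,y),z)[:2]))
    for ly,c,r in ends: P.append((1,ly,onz(K,X,(c,r),z)[:2]))
    def res(q):
        cx,cy,t=q;n=np.array([np.cos(t),np.sin(t)]);w=np.array([-n[1],n[0]])
        return np.array([((p-[cx,cy])@(n if k==0 else w))-l for k,l,p in P])
    o=least_squares(res,[.544,.13,-.447],loss="soft_l1",f_scale=.001)
    r=res(o.x)
    return o.x,P,r
E
python3 - <<'E'
from lad import *
np.set_printoptions(precision=5,suppress=True)
d=np.load("w5.npz");K,X=d["K"],d["X"];i=cv2.imread("pics/w5.png")
def line(xa,xb): # crop px at y=50*? -> (row12, row105)
    return [(y,215+(xa+(xb-xa)*(y*3.8-45)/(405-45))/3.8) for y in range(32,100,6)]
E_=[(-.071,line(45,64),1),(-.059,line(104,122),-1),(-.053,line(133,147),1),(-.041,line(192,205),-1),(-.017+-.002,line(296,303),-1),(.071,line(735,716),-1)]
ends=[(-.035,c,106.4) for c in(240,258,290)]+[(.035,c,11.6) for c in(235,255,285,320)]
q,P,r=fit(i,K,X,E_,ends);print(q)
for lx in sorted(set((k,l) for k,l,_ in P)): print(lx,np.mean([a for a,(k,l,_) in zip(r,P) if (k,l)==lx]),sum((k,l)==lx for k,l,_ in P))
cx,cy,t=q;n=np.array([np.cos(t),np.sin(t)])
for j,x in zip((2,3,4),(-.036,-.012,.016)): print(j,q[:2]+n*x)
# held panel top & yaw of tool
s=sense();print(s["eef_pos"],2*np.arctan2(s["orientation"][2],s["orientation"][1])-np.pi/2)
E
```

```text
[ 0.54424  0.13307 -0.44987]
(0, -0.071) -0.0005510229249762339 12
(0, -0.059) -7.821668555243096e-05 12
(0, -0.053) -0.00027807981565166766 12
(0, -0.041) 3.77299394452747e-05 12
(0, -0.019000000000000003) 0.00017438731705117158 12
(0, 0.071) 0.0007884208149008242 12
(1, -0.035) -8.993155895312827e-05 3
(1, 0.035) 6.742634015339394e-05 4
2 [0.51182 0.14873]
3 [0.53343 0.13829]
4 [0.55864 0.12612]
[0.48762 0.01111 0.21048] -0.4484580109937
```

Fit is clean. I'll check the camera's lateral bias by measuring the held panel in the same picture.

```bash
python3 - <<'E'
from h import *
d=np.load("w5.npz");K,X=d["K"],d["X"];i=cv2.imread("pics/w5.png");g=cv2.cvtColor(i,cv2.COLOR_BGR2GRAY)
crop(i,280,170,360,290,5,"pics/w5p.png")
for y in (196,202,208,230,250,270): print(y,g[y,296:342])
t=-.4485;n=np.array([np.cos(t),np.sin(t)])
for p,z in (((318.0,204),.2104+.034),((318,270),.2444)): 
    w=onz(K,X,p,z);print(w,(w[:2]-[.4876,.01095])@n)
E
```

```text
196 [120 118 121 123 127 124 119 123 120 107  73  50  50  53  46  46  50  46
  47  47  50  48  50  47  47  51  47  46  49  46  48  50  50  47  86 116
 121 123 118 120 112 117 118 120 117 123]
202 [120 122 125 128 124 122 123 122  96  55  46  50  47  48  45  45  43  46
  49  52  48  50  47  50  47  47  46  45  49  50  47  51  46  51  44  69
 107 124 121 119 122 117 122 122 119 120]
208 [120 119 120 124 122 122 119 118 127 128 127 128 127 129 127 129 128 129
 126 127 129 127 128 128 126 129 130 130 129 127 129 130 131 128 126 122
 121 120 122 124 121 121 123 125 125 122]
230 [125 123 122 121 121 115 117 119  90  54  54  53  58  52  54  53  56  54
  53  54  52  57  55  51  58  52  53  53  56  54  54  56  55  60  55  64
 105 127 128 129 123 121 114 116 114 114]
250 [116 119 121 120 118 113 117 114  95  60  55  54  52  53  53  55  57  49
  54  53  56  56  56  54  56  54  55  51  51  51  52  54  54  55  53  70
  99 117 122 119 121 118 117 118 119 121]
270 [115 113 117 119 120 117 118 115  99  70  54  55  49  56  53  52  51  55
  54  58  54  54  53  53  49  54  49  50  54  56  55  53  53  51  54  83
 111 119 114 116 114 114 117 116 120 120]
[0.50797134 0.05494622 0.2444    ] -0.0007208114345040137
[0.49712091 0.03236033 0.2444    ] -0.0007045522345860687
```

View pics/w5p.png

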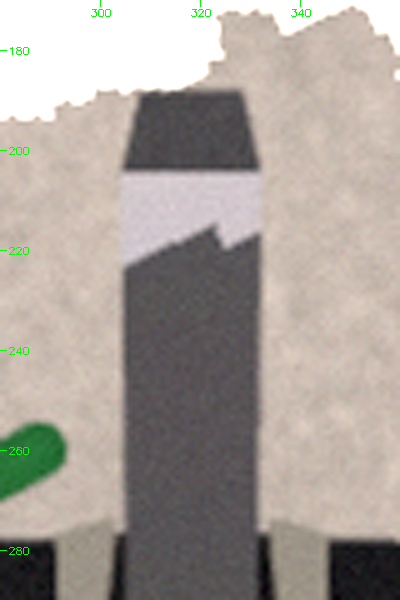

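Request:
servo_tool:
  motion: [0.005,0.027,0,0,0,0.01,0.054,0,0,0,0.015,0.081,-0.01,0,0,0.02,0.108,-0.03,-0.001,0,0.024,0.13,-0.05,-0.001,0,0.025,0.137,-0.07,-0.001,0,0.025,0.137,-0.078,-0.001,0,0.025,0.137,-0.078,-0.001,0,0.025,0.137,-0.078,-0.001,0,0.025,0.137,-0.078,-0.001,0]

```text
t: 6.15
eef_pos: [0.5134, 0.1477, 0.1336]
orientation: [0.0, 0.847, 0.532, 0.0]
wrist_force: [0.5, 0.1, -0.8]
finger_gap: 0.105
```

```bash
python3 - <<'E'
from h import *
np.set_printoptions(precision=5,suppress=True)
s=sense();print(s["t"],s["eef_pos"],2*np.arctan2(s["orientation"][2],s["orientation"][1])-np.pi/2,s["wrist_force"],s["qd"])
i,K,X=frame("wrist");cv2.imwrite("pics/w6.png",i);np.savez("w6.npz",K=K,X=X)
for n in("top","scene"):
    j,_,_=frame(n)
    if n=="top": crop(j,130,210,280,370,4,"pics/t6.png")
    else: crop(j,340,80,480,280,4,"pics/s6.png")
E
```

```text
6.15 [0.5134  0.14773 0.13362] -0.45003799288878366 [ 0.52372  0.14522 -0.83863] [ 0.00374 -0.01047 -0.00695 -0.00355  0.00172 -0.00342 -0.00366]
```

View pics/w6.png

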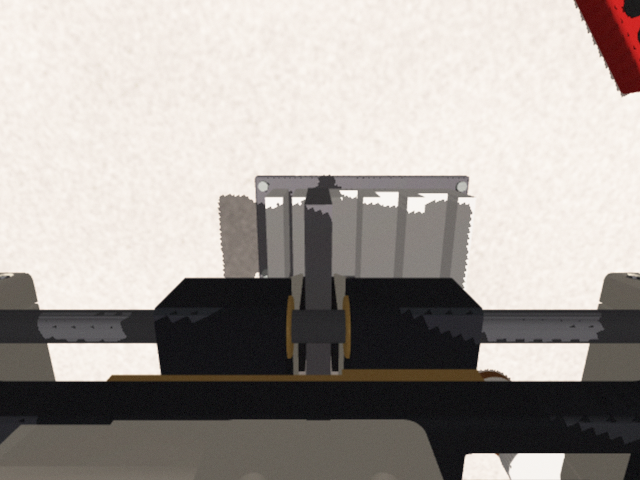

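View pics/s6.png

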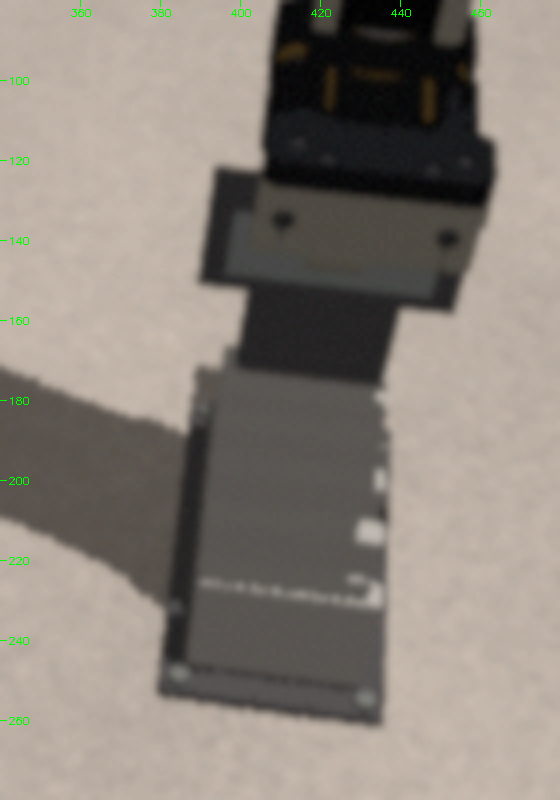

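The wrist view shows the panel at columns 305–331 over the second slot, with slot 1's dark line at about 289. I'll refine the alignment here.

```bash
python3 - <<'E'
from h import *
i=cv2.imread("pics/w6.png");g=np.clip((i.astype(float)-20)*1.3,0,255).astype(np.uint8)
crop(g,250,170,480,290,3,"pics/w6c.png")
gr=cv2.cvtColor(i,cv2.COLOR_BGR2GRAY)
for y in(215,230,250,270): print(y,gr[y,255:475].tolist())
E
```

```text
215 [127, 98, 57, 58, 58, 55, 57, 57, 58, 59, 92, 122, 133, 136, 134, 131, 134, 131, 129, 134, 136, 133, 132, 131, 132, 134, 134, 134, 119, 111, 105, 107, 107, 103, 77, 57, 67, 108, 133, 133, 132, 135, 135, 132, 136, 134, 134, 134, 126, 85, 60, 55, 56, 54, 56, 61, 58, 56, 61, 57, 56, 57, 52, 54, 59, 55, 59, 58, 54, 58, 56, 57, 55, 58, 100, 134, 131, 132, 131, 133, 134, 132, 130, 131, 133, 134, 134, 131, 135, 133, 134, 133, 132, 132, 133, 131, 131, 135, 135, 133, 133, 122, 110, 108, 106, 108, 111, 119, 132, 132, 132, 136, 132, 134, 130, 136, 129, 134, 133, 134, 131, 132, 131, 135, 135, 135, 132, 136, 134, 132, 134, 134, 130, 132, 133, 133, 131, 131, 131, 130, 131, 128, 118, 107, 108, 105, 110, 109, 105, 103, 108, 118, 133, 134, 134, 133, 135, 132, 135, 135, 134, 132, 133, 135, 134, 132, 130, 134, 133, 127, 132, 130, 134, 131, 132, 132, 132, 131, 130, 132, 131, 131, 132, 133, 133, 129, 130, 131, 130, 133, 123, 110, 105, 105, 106, 107, 108, 109, 104, 106, 105, 119, 131, 133, 132, 133, 129, 132, 131, 131, 131, 132, 134, 131, 128, 220, 245, 245, 244, 242]
230 [120, 111, 84, 54, 55, 55, 57
[... 2463 characters left out ...]
 133, 132, 128, 133, 132, 134, 133, 129, 133, 131, 133, 132, 131, 127, 129, 130, 135, 133, 129, 125, 112, 107, 109, 108, 105, 114, 125, 132, 130, 128, 131, 132, 128, 133, 133, 130, 129, 133, 130, 131, 130, 132, 132, 129, 132, 131, 129, 131, 129, 128, 131, 131, 130, 132, 134, 130, 131, 129, 124, 115, 108, 107, 104, 108, 104, 108, 109, 118, 130, 131, 130, 131, 127, 131, 131, 130, 132, 133, 130, 134, 129, 129, 129, 128, 132, 135, 131, 128, 133, 135, 129, 134, 131, 132, 133, 128, 131, 129, 133, 129, 132, 133, 130, 131, 131, 118, 107, 109, 107, 108, 107, 106, 108, 106, 106, 117, 127, 128, 132, 131, 130, 130, 133, 126, 131, 131, 134, 131, 130, 130, 128, 217, 243, 240, 240, 240, 238, 239, 238, 237]
```

View pics/w6c.png

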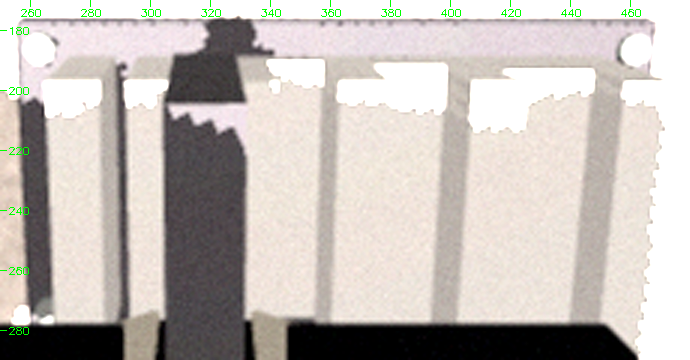

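Pixel spacing in row 230 puts slot 2's centre at column 316.5, against 318 for the panel. Shift about 1 mm back, then lower gently to just past the nose's contact height.

Request:
servo_tool:
  motion: [-0.001,0.0005,0,0,0,-0.001,0.0005,-0.006,0,0,-0.001,0.0005,-0.012,0,0,-0.001,0.0005,-0.016,0,0,-0.001,0.0005,-0.019,0,0,-0.001,0.0005,-0.022,0,0,-0.001,0.0005,-0.024,0,0,-0.001,0.0005,-0.024,0,0]

```text
t: 6.97
eef_pos: [0.5121, 0.1493, 0.1084]
orientation: [0.0, 0.847, 0.532, 0.0]
wrist_force: [3.0, -1.1, -1.7]
finger_gap: 0.109
```

The nose is about 6 mm in with no upward force. A 3 N side push shows it rubbing the left wall, so I'll ease it over and continue.

Request:
servo_tool:
  motion: [0.0005,-0.0003,-0.003,0,0,0.0006,-0.0003,-0.006,0,0,0.0006,-0.0003,-0.009,0,0,0.0006,-0.0003,-0.012,0,0,0.0006,-0.0003,-0.012,0,0]

```text
t: 7.38
eef_pos: [0.5121, 0.1491, 0.0961]
orientation: [-0.0, 0.847, 0.532, -0.0]
wrist_force: [1.5, -1.2, -2.3]
finger_gap: 0.109
```

Request:
servo_tool:
  motion: [0.0005,-0.0002,-0.004,0,0,0.0005,-0.0002,-0.008,0,0,0.0005,-0.0002,-0.012,0,0,0.0005,-0.0002,-0.015,0,0,0.0005,-0.0002,-0.018,0,0,0.0005,-0.0002,-0.02,0,0,0.0005,-0.0002,-0.02,0,0]

```text
t: 7.97
eef_pos: [0.5122, 0.1489, 0.0762]
orientation: [-0.0, 0.846, 0.532, -0.0]
wrist_force: [0.2, 0.4, -1.7]
finger_gap: 0.105
```

Request:
servo_tool:
  motion: [0,0,-0.0015,0,0,0,0,-0.003,0,0,0,0,-0.004,0,0,0,0,-0.005,0,0,0,0,-0.005,0,0]

```text
t: 8.38
eef_pos: [0.5125, 0.1489, 0.0716]
orientation: [-0.0, 0.847, 0.532, -0.0]
wrist_force: [0.1, 0.7, -1.1]
finger_gap: 0.103
```

Request:
servo_tool:
  motion: [0,0,-0.0005,0,0,0,0,-0.001,0,0,0,0,-0.0015,0,0,0,0,-0.002,0,0,0,0,-0.002,0,0]

```text
t: 8.8
eef_pos: [0.5128, 0.1491, 0.0705]
orientation: [0.0, 0.847, 0.532, 0.0]
wrist_force: [-2.1, -0.5, 6.7]
finger_gap: 0.105
```

Upward contact of about 8 N came at z = 0.0705, the same height it hung at on its 54 mm posts, so it is seated. Release and back off.

Request:
servo_tool:
  motion: [0,0,0.001,0,0,0,0,0.001,0,0.1,0,0,0.001,0,0.2,0,0,0.001,0,0.4,0,0,0.001,0,0.5,0,0,0.001,0,0.5]

```text
t: 9.3
eef_pos: [0.5127, 0.149, 0.0707]
orientation: [-0.0, 0.847, 0.532, 0.0]
wrist_force: [-0.5, -0.6, -0.5]
finger_gap: 0.348
```

Request:
servo_tool:
  motion: [0,0,0.01,0,0.5,0,0,0.03,0,0.5,0,0,0.06,0,0.5,0,0,0.09,0,0.5,0,0,0.12,0,0.5,-0.01,-0.03,0.14,0,0.5,-0.02,-0.07,0.14,0,0.5,-0.03,-0.1,0.14,0,0.5,-0.04,-0.13,0.14,0,0.5,-0.04,-0.14,0.14,0,0.5,-0.04,-0.14,0.14,0,0.5,-0.04,-0.14,0.14,0,0.5]

```text
t: 10.3
eef_pos: [0.4732, 0.0093, 0.2114]
orientation: [0.0, 0.847, 0.532, 0.001]
wrist_force: [-0.1, 1.0, 0.3]
finger_gap: 0.504
```

```bash
python3 - <<'E'
from h import *
s=sense();print(s["t"],s["eef_pos"],s["wrist_force"])
i,K,X=frame("wrist");np.savez("w7.npz",K=K,X=X);cv2.imwrite("pics/w7.png",i)
j,_,_=frame("scene");cv2.imwrite("pics/s7f.png",j);crop(j,360,120,460,270,4,"pics/s7.png")
j,_,_=frame("top");cv2.imwrite("pics/t7.png",j)
E
```

```text
10.3 [0.47316108 0.00931555 0.21135874] [-0.07568619  1.0458135   0.28847837]
```

View pics/w7.png

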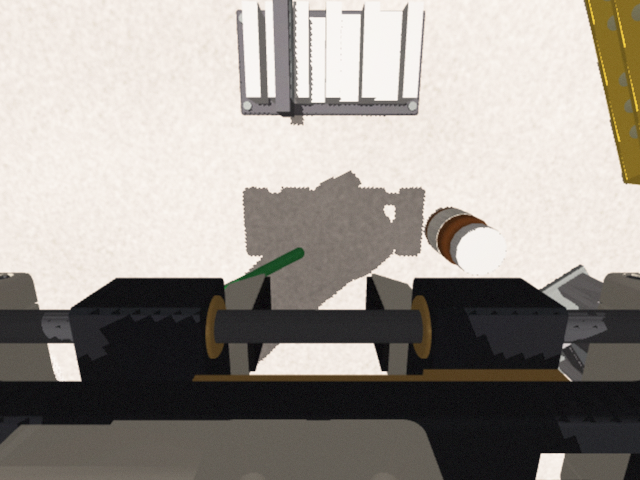

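View pics/s7.png

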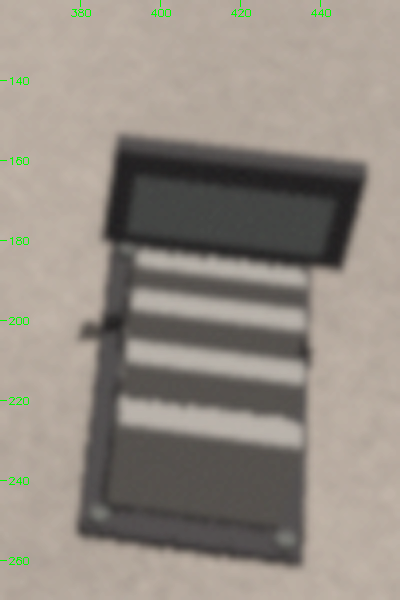

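View pics/t7.png

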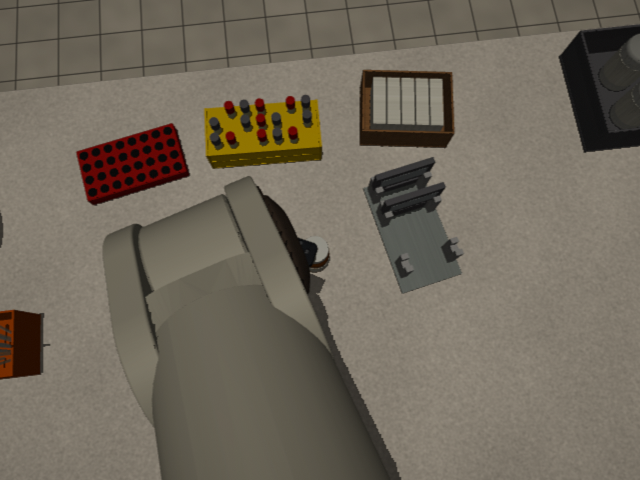

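The scene view shows the panel upright, its lower edge on the ladder from (386,180) to (445,187), with similar overhang at both ends. The top view shows the other two cassettes and the jar in place. I'll do a numeric flush and centring check.

```bash
python3 - <<'E'
from h import *
np.set_printoptions(precision=1,suppress=True)
f=grab_frame("scene");K,X=f["intrinsics"],f["extrinsics"];t=-.45
n=np.array([np.cos(t),np.sin(t),0]);w=np.array([-n[1],n[0],0])
for p in(0,.008):
  c=np.array([.5118,.1487,.054+p])
  for z in(0,.05): print("proud",p,"h",z,[np.array(proj(K,X,c+s*.05*w+.005*n+np.array([0,0,z]))) for s in(-1,1)])
# ladder reference: wide end outer edge at z=.054 
c=np.array([.54424,.13307,.054]);print("ref pred",[np.array(proj(K,X,c+.071*n+s*.035*w)) for s in(-1,1)],"obs (389.5,226),(436,232)")
a=cv2.imread("pics/scene0.png").astype(int);b=cv2.imread("pics/s7f.png").astype(int)
d=np.abs(a-b).max(2)>40
print("others diff px",d[265:370,150:255].sum(),"jar",d[210:275,285:325].sum())
E
```

```text
proud 0 h 0 [array([383.8, 179.7]), array([443.9, 187.2])]
proud 0 h 0.05 [array([387.3, 156.6]), array([450.3, 164.2])]
proud 0.008 h 0 [array([384.3, 176.1]), array([444.9, 183.6])]
proud 0.008 h 0.05 [array([387.8, 152.7]), array([451.3, 160.3])]
ref pred [array([388.1, 225. ]), array([433.8, 231.1])] obs (389.5,226),(436,232)
others diff px 451 jar 518
```

View pics/s7f.png

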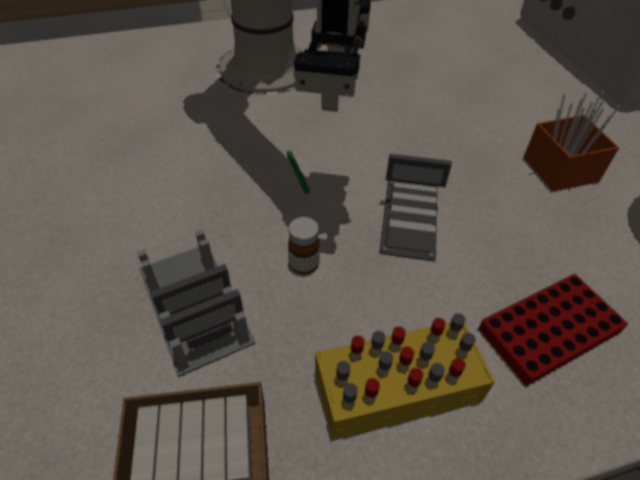

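```bash
python3 -c "
from cell import *
print(close_job())"
```

```text
the job is handed in; nothing more can be done
None
```

I lifted the cassette that hung apart off the stand and filed it in slot 2 (10 mm wide). The picture taken after the lift suggested the 8 mm thick, 44 mm long tongue, and slot 2 took it on the first try. The job was handed in after about 10 s and reported no verdict.

- **Fit:** it went down about 44 mm. The side rub stayed near 3 N and the final contact near 8 N, both well under the limits. It stopped at the same height it had hung at on its 54 mm posts.
- **Last checks:** after release the scene view matches a flush panel to about 1 px (8 mm proud would be about 4 px off). It stands upright and is centred along the slot to within a few millimetres.
- **Other objects:** the other two cassettes and the jar look unmoved, and the gripper is clear of everything. I judged that by eye: the before-and-after pixel comparison showed differences around the jar and the two cassettes. I put these down to the arm's shadow and the now empty place on the stand.
- **Disagreement:** the wrist camera's calibration was off sideways by about 1 mm from what the gripper and panel showed. I corrected for it before inserting.

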